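Press the filter cover of a field air sampler home for its leak check

ROBOT

A 6-joint arm with a two-finger parallel gripper is mounted at the origin on a cart in front of the work surface, level with it; the furniture and walls round the work are solid. World frame = base frame: x ahead of the robot, y to its left, z up, the work surface at z = 0. Lengths are in mm, angles in rad, forces in N, time in s.
With the tool pointing down it reaches from about 300 to 875 mm from the base axis. Payload 4.2 kg.
Tool frame: the origin (TCP) lies between the finger pads; the fingertips stand 14 mm ahead of it and the grasp point (between the pads) lies 5 mm behind it; z points along the fingers, y is the line along which they close (so a half turn about z gives the same grasp; the last joint's range is limited). The gripper opens to 85 mm and grips with 20 to 120 N. Pads are 22 mm wide; open, the fingers measure 114 mm over their backs; the gripper's body (76 mm by 85 mm) begins 54 mm behind the grasp point. The pads swing forward as they close: fully open they stand 13 mm farther back than shut.
Start: joints at [1.171, 0.32, 1.565, -0, 1.257, -0.02], TCP at [213.175, 534.038, 245.338] pointing down, gripper open.
Joint ranges: [-3.11, 3.11], [-0.84, 2.01], [0.21, 2.61], [-1.34, 4.49], [0.05, 2.63], [-2.56, 2.56]. Speed limits (rad/s): [2.57, 2.57, 3.14, 3.14, 3.14, 3.14].

INTERFACE

Orientations are given as a 3x3 rotation matrix whose columns are the frame's x, y, z axes.
In Python, from rig import env gives the robot as it stands. The module is installed in compiled form; this text tells all that it offers. Calls block until the motion is done:
- env.goto(position, orientation): joint-space move of the TCP to a pose.
- env.servo_line(position, ori=None, feed=150): straight line of the TCP; ori=None keeps the orientation; feed is the mean speed in mm/s.
- env.move_joints(angles): joint-space move.
- env.set_gripper(opening, effort=None): opening from 0.0 (shut) to 1.0 (fully open); effort is the grip in N (None keeps the last); returns when the fingers have stopped.
- env.sleep(seconds).
- env.solve_ik(position, orientation): joint angles nearest the present ones, or None.
- env.get_image(name): name is "side" or "top" or "wrist"; returns a dict with "frame" (480x640x3 uint8, red, green, blue), "fx", "fy", "cx", "cy" (pixels), "T" (4x4, takes a point from camera to world coordinates); the wrist camera has in their place "hand_eye" (4x4, takes a point from camera to tool coordinates, whose origin is the TCP and whose axes are the flange's). Camera axes: x right, y down, z forward; pixel columns grow to the right and rows downward; lengths in mm; the calibration is good to about 2 mm. A picture is of the moment at which its call begins: read the wrist's pose just before it. There is no depth.
A pose or a line that the arm cannot do raises env.PlanningError and nothing moves.
- env.job_done(): hands the job in; it is judged then, once.
Trained networks look in a picture, given as the dict that the camera call returned (one of the last four; its "shot" number tells which), for a name from the list of things; names that differ only in an ending like _2 or _b are one class to them, and where a whole thing is asked for, a point or a joint stands for the part that bears it (a point fixed in the world has none). Each returns a list of dicts, best first, with "confidence" (0 to 1); they miss things now and then, are a little off and sometimes report something else, mostly with a low value. They report only what shows in the picture. A call takes as long as a camera call.
- env.spot_in(picture, name): "location" ([x, y, z] in mm, in world coordinates, good to about 4 mm: the middle of the surface that is visible of it).
Readings, each from a call of its own:
- env.current_t(): time.
- env.current_qpos(): joint angles.
- env.current_joint_vel(): joint speeds.
- env.current_joint_efforts(): joint torques, N m.
- env.current_eef_pos(): TCP position.
- env.current_orientation(): TCP orientation.
- env.current_contact_force(): force on the tool from outside, world axes, zero at the start.
- env.current_torque(): the same for the moment, N m.
- env.current_opening(): opening from 0.0 (shut) to 1.0 (fully open).
- env.current_grip_force(): force on a finger pad.
Only numpy, scipy, OpenCV 4.12 (cv2) and the standard library are available. Lean on these libraries where they do the work, as an engineer would, in place of code of your own. Each camera call takes 0.05 s, during which the arm holds its last target. There are 200 camera calls.

TASK

Get the air sampler in the grey carry case ready for its leak check: open the lid until it rests on its stop, turn the wing fastener on the white filter cover until it lines up with the two raised ribs on the cover (its cross-bar then fits through the slot underneath), and press the cover down flat onto its gasket. Leave the wing in line and unlocked, since the filter comes out again after the check, and finish while still holding the cover pressed down with the gripper. Leave the bottle, the beaker, the dish and the tape roll beside the case where they stand.

Things in the scene. Friction and masses are not known exactly. Their poses are not given: they have to be found in the camera images.
- case: Grey hard carry case of a portable air sampler, fixed on the bench. Base 200 (x) by 260 (y), 62 mm high; 116 with the lid shut. Origin: centre of its underside; x from the front (tab side) to the hinge side, y along the hinge, z up. Metal deck inside at z = 60 mm; low instruments (up to z = 80) on it only at y over +60 mm. The filter cover is centred at x = -20, y = -25 mm.
- lid_hinge (a point): Fixed point on the lid's hinge line, mid rear rim: x = +100, y = 0, z = 62 mm of the case. The lid turns about the case's y axis through here.
- lid_tab (a point): Grip point on the black lift tab in the middle of the lid's front face; moves with the lid. Tab 24 mm wide (along y), 11 thick, sticks out 42 mm; this point is 28 mm out from the face, 228 mm from the hinge line and 34 mm above it when shut. Free space round it. Gripped across its 24 mm width it can turn between the fingers, so the tool may stay pointing down as the tab is led round.
- lid (a joint): Lid angle in rad: 0 shut, grows as it opens, 2.0 = resting on its stop, leaning 25 degrees back past upright. Lid 200 x 260 x 54 mm, about 0.3 kg, damped hinge. Let go below about 1.2 rad it falls shut; beyond 1.5 rad it sinks onto the stop by itself.
- cover: White filter cover under the lid, 116 (x) by 126 (y), 4 mm thick; origin: centre of its underside, axes as the case's. It only slides up and down. A spring holds its underside at z = 73 mm of the case; flat on its gasket it is at 63 (10 mm travel). Keeping it down takes 6 N; let go, it rises. With the wing over about 10 degrees out of line it is blocked after 1.5 mm.
- wing_grip (a point): Centre of the black wing of the quarter-turn fastener, mid cover; moves with it. Upright plate 42 mm long (this point's x), 9 thick (y), 26 high; centre 17 mm above the cover's top. Turns either way about the vertical with slight friction; starts 40 to 90 degrees out of line, half a turn makes no difference. In line: its x parallel to the case's x. May be turned and pushed down in one grip.
- cover_rib (a point): Centre of the top of the front one of two raised metal ribs on the cover (20 x 5 mm, 1.5 mm high), 38 mm either side of the wing's axis along the case's x. They show the direction of the slot under the cover; the wing must lie in line with them. The cover may also be pressed here or anywhere flat with shut fingers.
- petri: Petri dish, diameter 64 mm, 15 mm high, on the bench near the front of the case; origin: centre of its underside. Not to be moved.
- beaker: Small glass beaker, 60 mm across, 71 mm high, near the case; origin: centre of its underside. Not to be moved.
- reagent_bottle: White plastic bottle, 45 x 62 x 109 mm, near the case; origin: centre of its underside. Not to be moved.
- tape_roll: Roll of tape lying flat, diameter 82 mm, 19 mm high; origin: centre of its underside. Not to be moved.

How it is judged (in metres and radians):
On the way, in this order (a step that is already met when the one before it is completed fails the run):
1. the lid is open and rests on its stop (value of joint lid above 1.93 rad and velocity of joint lid below 0.1 rad/s), for 0.3 s.
2. the wing is in line with the slot (angle between the x axis of wing_grip and the x axis of case, either way round below 0.25 rad), for 0.05 s.
3. the cover is pressed home on its gasket by the robot (z of cover in the frame of case below 0.0645 m and contact force between any of the fingers, the arm and cover above 2 N), for 0.5 s.
At the end, for the whole second after the job is handed in: The lid rests open on its stop (over 1.9 rad), the wing is within 0.25 rad of the slot's line (not locked), and the robot holds the cover pressed home: its underside less than 64.5 mm above the case's underside (home 63 mm), with more than 2 N of contact, through the last second (all of step 3 and value of joint lid above 1.9 rad and angle between the x axis of wing_grip and the x axis of case, either way round below 0.25 rad); the arm keeps its last pose, push and grip.
It fails at once if a bystander was displaced by more than 3 cm (distance of any of petri, beaker, reagent_bottle, tape_roll from where it was at the start of the episode above 0.03 m).
It also fails if it takes over 56 s, if anything falls off the work surface, if the arm or the gripper's body presses on something with over 40 N, if the wrist force passes 120 N, or if a joint passes its speed limit or range.

## Working session

There is one attempt and no reset: what is moved stays moved. The work goes in short steps, each a Python script; the robot and the scene stay as the last script left them, time stands still between calls to the robot, and variables do not carry over. Pictures are saved under pics/ and viewed, at most 10 in all, crops included, and the job is handed in when it is done.

```bash
mkdir -p pics; python3 - <<'E'
from rig import env
import cv2,numpy as np
for n in("top","side"):
    p=env.get_image(n); cv2.imwrite(f"pics/{n}0.png",p["frame"][:,:,::-1])
    print(n,p["fx"],p["cx"],p["cy"],np.round(p["T"],3).tolist())
    for k in("case","lid_tab","lid","petri","beaker","reagent_bottle","tape_roll"):
        print(k,[(np.round(d["location"]).tolist(),round(d["confidence"],2)) for d in env.spot_in(p,k)[:2]])
print(env.current_t(),env.current_orientation())
E
```

```text
top 568.4107686670583 317.3345229659321 239.38716063039482 [[0.004, -0.982, 0.187, 284.386], [-1.0, -0.005, -0.005, -136.438], [0.005, -0.187, -0.982, 1321.843], [0.0, 0.0, 0.0, 1.0]]
case [([501.0, -13.0, 113.0], 0.58)]
lid_tab [([503.0, -16.0, 114.0], 0.7)]
lid [([504.0, -16.0, 112.0], 0.95)]
petri [([506.0, -233.0, 14.0], 0.55), ([508.0, -18.0, 112.0], 0.47)]
beaker [([679.0, -191.0, 27.0], 0.9)]
reagent_bottle []
tape_roll [([414.0, -461.0, 19.0], 0.75), ([505.0, -19.0, 117.0], 0.75)]
side 494.29949859286535 315.7648798632879 232.12913550682066 [[0.991, -0.027, 0.131, 352.115], [-0.132, -0.368, 0.92, -1294.952], [0.023, -0.93, -0.368, 546.4], [0.0, 0.0, 0.0, 1.0]]
case [([480.0, -84.0, 105.0], 0.78)]
lid_tab [([497.0, -81.0, 112.0], 0.86), ([478.0, -85.0, 102.0], 0.28)]
lid [([496.0, -77.0, 112.0], 0.63), ([414.0, -476.0, 18.0], 0.24)]
petri []
beaker [([666.0, -212.0, 44.0], 0.74)]
reagent_bottle []
tape_roll [([411.0, -479.0, 20.0], 0.82)]
0.8 [[-9.28740711e-01  3.70729942e-01  4.24892025e-05]
 [ 3.70729944e-01  9.28740703e-01  1.20020951e-04]
 [ 5.03390826e-06  1.27220363e-04 -9.99999992e-01]]
```

View pics/top0.png

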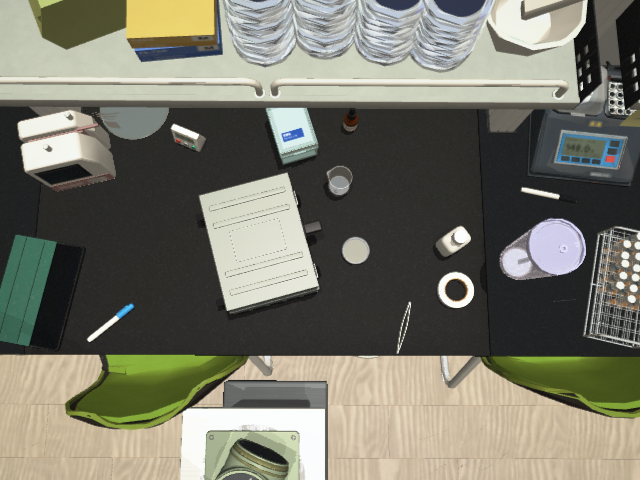

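View pics/side0.png

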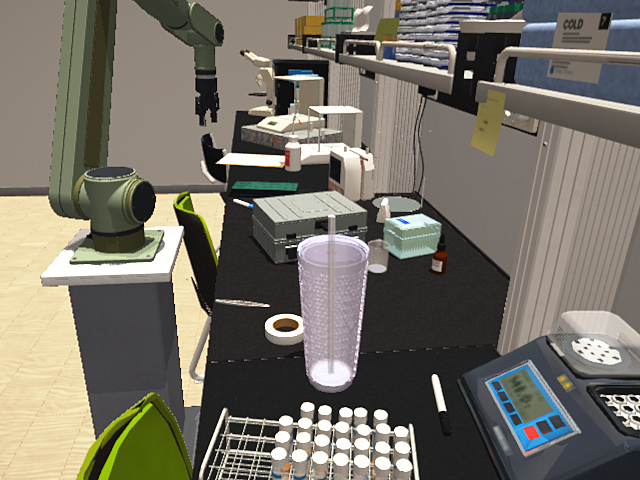

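The top view shows the case with its tab pointing right (‑y), at about (312,227). The petri dish is at (355,250), the beaker at (339,180), the bottle at (455,240) and the tape at (456,290). The side view agrees. I'll zoom in for the lid corners.

```bash
python3 - <<'E'
import cv2
a=cv2.imread("pics/top0.png")[160:325,185:385]
cv2.imwrite("pics/crop0.png",cv2.resize(a,None,fx=4,fy=3.6,interpolation=cv2.INTER_CUBIC)[:600])
E
```

```text
(no output)
```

View pics/crop0.png

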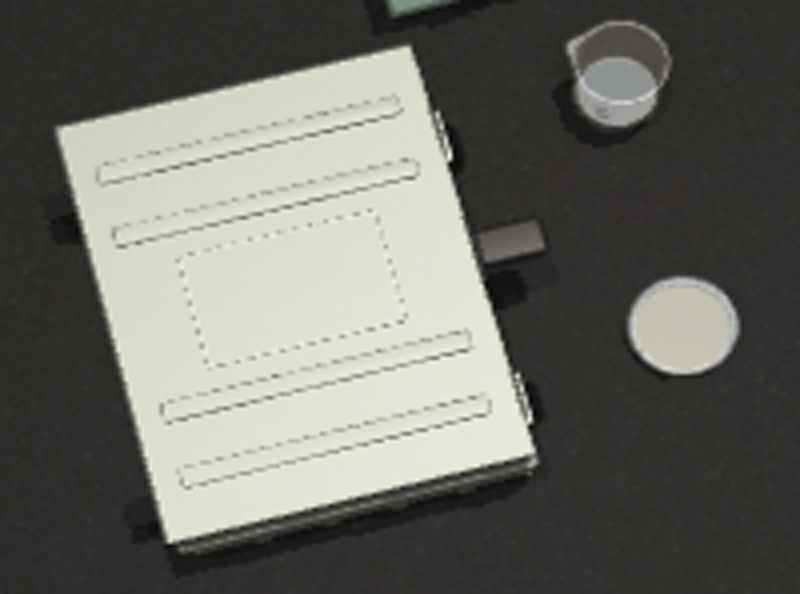

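The crop gives the lid-top corners at (58,128), (410,46), (535,458) and (167,542), and the tab at about (512,244). Next I fit the case pose.

```bash
cat > h.py <<'E'
from rig import env
import numpy as np, cv2, json
from scipy.optimize import least_squares
def proj(P,p,T):
    c=(np.asarray(P)-T[:3,3])@T[:3,:3]
    return np.c_[p["fx"]*c[:,0]/c[:,2]+p["cx"],p["fy"]*c[:,1]/c[:,2]+p["cy"]]
def ray(uv,p,T,z):
    d=T[:3,:3]@np.array([(uv[0]-p["cx"])/p["fx"],(uv[1]-p["cy"])/p["fy"],1]); o=T[:3,3]
    return o+d*(z-o[2])/d[2]
def R(a): return np.array([[np.cos(a),-np.sin(a),0],[np.sin(a),np.cos(a),0],[0,0,1]])
def world(q,pts): return np.asarray(pts)@R(q[2]).T+[q[0],q[1],0]
def down(a):  # tool pointing down, tool y along world yaw a
    y=np.array([np.cos(a),np.sin(a),0]); z=np.array([0,0,-1.]); return np.c_[np.cross(y,z),y,z]
E
python3 - <<'E'
from h import *
p=env.get_image("top"); T=p["T"]
c=np.array([(58,128),(410,46),(535,458),(167,542)])/[4,3.6]+[185,160]
M=np.array([(100,-130,116),(-100,-130,116),(-100,130,116),(100,130,116)])
r=least_squares(lambda q:(proj(world(q,M),p,T)-c).ravel(),[500,0,1.5]); q=r.x
print(q,np.round(r.fun,1)); json.dump(q.tolist(),open("case.json","w"))
tab=world(q,[(-128,0,96)]);print("tab",tab,"px tab seen",ray(np.array([512,244])/[4,3.6]+[185,160],p,T,101))
print("hinge",world(q,[(100,0,62)]),"cover",world(q,[(-20,-25,73)]))
for n,u,z in(("petri",(683,326),15),("beaker",(618,60),71)): print(n,ray(np.array(u)/[4,3.6]+[185,160],p,T,z))
q0=env.current_qpos()
for a in np.linspace(0,2.0,9):
    b=a+np.arctan2(34,228);P=world(q,[(100-230.5*np.cos(b),0,62+230.5*np.sin(b))])[0]
    for s in(0,np.pi):
        k=env.solve_ik(P+[0,0,-5],down(q[2]+np.pi/2+s)); print(round(a,2),P.round(),None if k is None else np.round(k,2))
E
```

```text
[510.66068369 -14.11534882   1.83595903] [-0.1 -0.   0.4  0.2 -0.3 -0.7 -0.   0.4]
tab [[ 544.20516836 -137.64173283   96.        ]] px tab seen [ 542.23900156 -132.46397789  101.        ]
hinge [[484.45405505  82.3896387   62.        ]] cover [[540.0282563  -26.86468916  73.        ]]
petri [ 506.61829188 -232.18099969   15.        ]
beaker [ 668.40050584 -192.37024782   71.        ]
0.0 [ 544. -138.   96.] None
0.0 [ 544. -138.   96.] [-0.27  0.44  1.81 -0.    0.89 -0.53]
0.25 [ 540. -123.  151.] None
0.25 [ 540. -123.  151.] [-0.24  0.37  1.76 -0.    1.01 -0.51]
0.5 [533. -95. 201.] None
0.5 [533. -95. 201.] [-0.2   0.3   1.72 -0.    1.12 -0.46]
0.75 [522. -56. 242.] None
0.75 [522. -56. 242.] [-0.13  0.25  1.69 -0.    1.21 -0.39]
1.0 [509.  -9. 272.] None
1.0 [509.  -9. 272.] [-0.04  0.2   1.67 -0.    1.27 -0.31]
1.25 [495.  44. 289.] None
1.25 [495.  44. 289.] [ 0.07  0.17  1.67 -0.    1.3  -0.2 ]
1.5 [480. 100. 292.] None
1.5 [480. 100. 292.] [ 0.18  0.16  1.68 -0.    1.31 -0.08]
1.75 [465. 154. 280.] None
1.75 [465. 154. 280.] [ 0.3   0.17  1.7  -0.    1.28  0.03]
2.0 [451. 204. 255.] None
2.0 [451. 204. 255.] [ 0.4   0.19  1.73 -0.    1.22  0.14]
```

```bash
python3 - <<'E'
from h import *
q=json.load(open("case.json")); O=down(q[2]-np.pi/2)
def P(a):
    b=a+np.arctan2(34,228); return world(q,[(100-230.5*np.cos(b),0,57+230.5*np.sin(b))])[0]
env.goto(P(0)+[0,0,130],O)
env.set_gripper(0.65,50)
env.servo_line(P(0),feed=150)
env.set_gripper(0.0,50)
o=env.current_opening(); print("open",o,env.current_grip_force(),env.current_contact_force(),env.current_t())
if 0.2<o<0.4:
    for a in np.linspace(0,1.9,14)[1:]:
        env.servo_line(P(a),feed=150); print(round(a,2),env.current_contact_force().round(1) if hasattr(env.current_contact_force(),'round') else env.current_contact_force(),round(env.current_opening(),2))
    print(env.current_t())
p=env.get_image("top"); cv2.imwrite("pics/top1.png",p["frame"][:,:,::-1])
E
```

```text
open 0.26874540686182247 50.63011944293976 [4.92500723 2.83469767 1.36666822] 5.3083
0.15 [ 6.1  2.2 -2.5] 0.27
0.29 [ 5.7  2.3 -1.7] 0.27
0.44 [ 5.   1.9 -3.2] 0.27
0.58 [ 5.5  2.1 -1.2] 0.27
0.73 [ 5.7  1.4 -1.3] 0.27
0.88 [ 4.5  1.2 -0.7] 0.27
1.02 [5.3 0.9 0.9] 0.27
1.17 [5.5 0.1 1.8] 0.27
1.32 [5.2 0.5 4.7] 0.27
1.46 [3.4 0.9 6.7] 0.27
1.61 [3.5 1.4 7. ] 0.27
1.75 [3.1 1.2 5.7] 0.27
1.9 [1.6 3.7 6.1] 0.27
10.1833
```

View pics/top1.png

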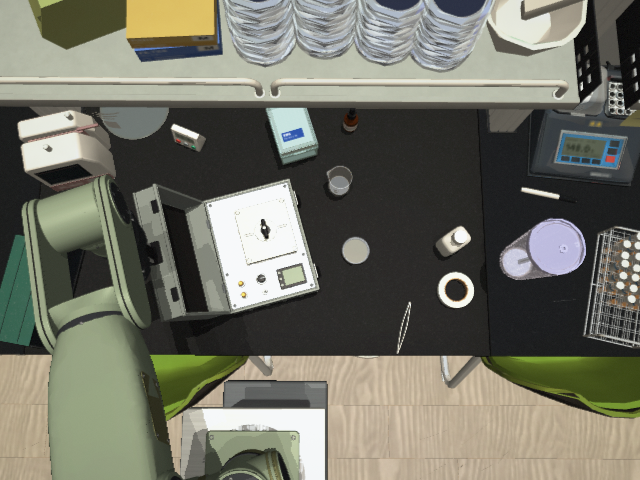

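The lid is open and the wing shows at (265,229). Now I release the tab, let the lid settle, and look at the wing from close above.

```bash
python3 - <<'E'
from h import *
q=json.load(open("case.json")); O=down(q[2]-np.pi/2)
env.set_gripper(0.65)
p0=np.array(env.current_eef_pos()); env.servo_line(p0+[0,0,70],feed=150)
c=world(q,[(-20,-25,0)])[0]
env.goto(c+[0,0,230],O); env.sleep(0.3)
Tw=np.eye(4);Tw[:3,:3]=env.current_orientation();Tw[:3,3]=env.current_eef_pos()
p=env.get_image("wrist"); T=Tw@p["hand_eye"]
cv2.imwrite("pics/w0.png",p["frame"][:,:,::-1])
np.savez("w0.npz",T=T,k=[p[k] for k in("fx","fy","cx","cy")])
for k in("wing_grip","cover_rib","cover"): print(k,[(np.round(d["location"]).tolist(),round(d["confidence"],2)) for d in env.spot_in(p,k)[:3]])
print("pred px wing,ribs",proj(world(q,[(-20,-25,107),(-58,-25,78.5),(18,-25,78.5)]),p,T).round(), "c",c,env.current_t())
t=env.get_image("top"); print("lid",[np.round(d["location"]).tolist() for d in env.spot_in(t,"lid")[:2]])
cv2.imwrite("pics/top2.png",t["frame"][130:350,60:360,::-1])
E
```

```text
wing_grip [([539.0, -24.0, 104.0], 0.8), ([543.0, -16.0, 76.0], 0.39)]
cover_rib [([541.0, -15.0, 78.0], 0.65)]
cover [([539.0, -21.0, 72.0], 0.76)]
pred px wing,ribs [[323. 241.]
 [322. 277.]
 [323. 178.]] c [540.0282563  -26.86468916   0.        ] 12.7417
lid [[495.0, 186.0, 222.0], [498.0, 89.0, 71.0]]
```

View pics/w0.png

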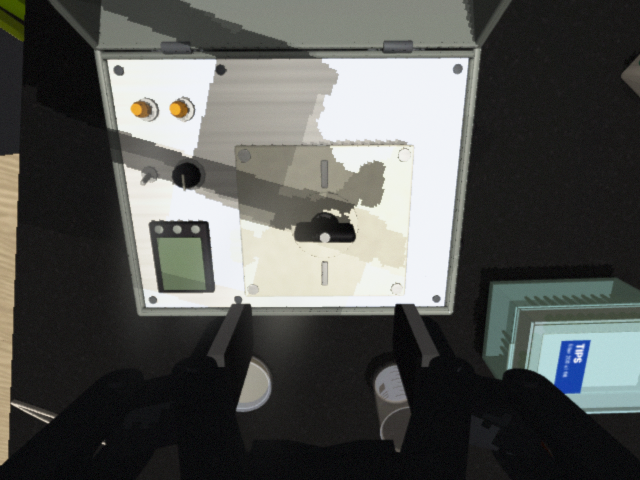

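View pics/top2.png

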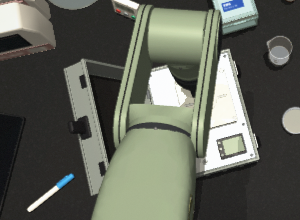

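The wrist view shows the ribs vertical at (324,173) and (324,273). The wing centre is at about (325,235), about 90° out of line. The ribs sit about 3 mm further towards the hinge than predicted. The top crop shows the lid laid back with its tab at about (78,128). I'll confirm the lid angle, then grip the wing and turn it.

```bash
python3 - <<'E'
from h import *
q=json.load(open("case.json"))
z=np.load("w0.npz");k=dict(zip(("fx","fy","cx","cy"),z["k"]))
ribs=[ray(u,k,z["T"],78.5) for u in((324,173),(324,273))]; print("ribs",np.round(ribs,1),"yaw",np.arctan2(*(ribs[0]-ribs[1])[[1,0]]),q[2])
c=np.mean(ribs,0); c[2]=0; print("centre",c)
t=env.get_image("top")
for a in(1.85,1.93,2.0):
    b=a+np.arctan2(34,228); print(a,proj(world(q,[(100-230.5*np.cos(b),0,62+230.5*np.sin(b))]),t,t["T"])-[60,130])
a=np.arctan2(*(ribs[0]-ribs[1])[[1,0]])
for s in(0,-np.pi):
    j=env.solve_ik(c+[0,0,96],down(q[2]+s)); print(s,None if j is None else np.round(j,2))
E
```

```text
ribs [[530.   13.5  78.5]
 [550.2 -59.9  78.5]] yaw 1.839549902252547 1.835959028086808
centre [540.08832631 -23.18979974   0.        ]
1.85 [[ 88.3717558  121.42945354]]
1.93 [[ 81.05194431 124.3806403 ]]
2.0 [[ 75.2045529  126.93914251]]
0 [-0.06  0.41  1.85 -0.    0.88 -1.9 ]
-3.141592653589793 [-0.06  0.41  1.85 -0.    0.88  1.24]
```

```bash
python3 - <<'E'
from h import *
q=json.load(open("case.json")); c=np.array([540.1,-23.7,0])
env.goto(c+[0,0,170],down(q[2]-np.pi))
env.servo_line(c+[0,0,97],feed=100)
print("F",np.round(env.current_contact_force(),1))
env.set_gripper(0.0,30)
print("open",env.current_opening(),"F",np.round(env.current_contact_force(),1))
if env.current_opening()>0.05:
    env.move_joints(env.solve_ik(c+[0,0,97],down(q[2]-np.pi/2)))
    env.sleep(0.3)
    print("open",env.current_opening(),"F",np.round(env.current_contact_force(),1),env.current_t())
p=env.get_image("wrist"); cv2.imwrite("pics/w1.png",p["frame"][:,:,::-1])
E
```

```text
F [-0.6 -0.5 -0.3]
open 0.09647116993580486 F [ 0.4 -4.4  1.6]
open 0.09926803441329099 F [ 1.3 -6.7  2.7] 17.3667
```

View pics/w1.png

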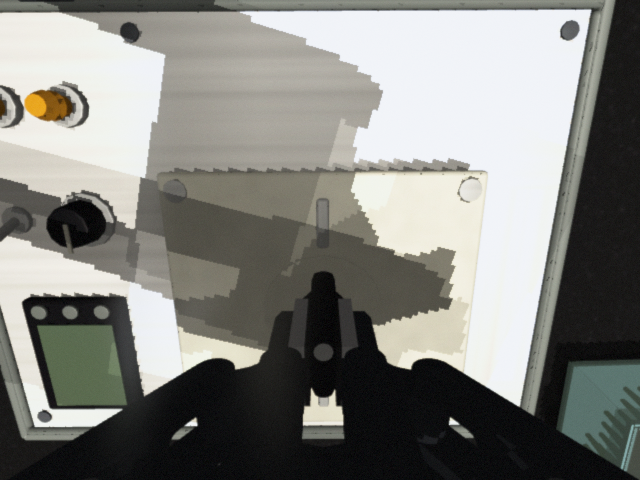

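The wing (axis through about (323,350)) now points at the upper rib at (323,222), and the other rib shows at (323,402), so it is in line. Next I press down in the same grip until the fingertips bear on the cover.

```bash
python3 - <<'E'
from h import *
p0=np.array(env.current_eef_pos())
for d in list(range(3,25)):
    env.servo_line(np.r_[p0[:2],97-d],feed=20)
    F=env.current_contact_force(); e=env.current_eef_pos(); print(d,np.round(F,1),np.round(e[2],1),round(env.current_opening(),3))
    if F[2]>35: break
env.sleep(0.7); print(np.round(env.current_contact_force(),1),env.current_eef_pos(),env.current_t())
p=env.get_image("wrist"); cv2.imwrite("pics/w2.png",p["frame"][:,:,::-1])
E
```

```text
3 [ 0.4 -3.   3.8] 94.1 0.098
4 [-0.5 -4.2  3.8] 93.1 0.098
5 [ 0.3 -4.3  3.6] 92.0 0.095
6 [-0.1 -3.6  4.5] 91.0 0.095
7 [ 0.7 -4.9  5.5] 90.1 0.097
8 [ 0.4 -4.5  4.9] 89.1 0.096
9 [ 0.2 -4.1  5.8] 88.1 0.097
10 [-0.1 -4.4  7.3] 87.5 0.097
11 [-2.4 -4.3 14.4] 87.4 0.099
12 [-4.7 -4.1 19.9] 87.4 0.096
13 [-7.  -4.4 25.9] 87.2 0.098
14 [-8.6 -4.4 30.6] 87.1 0.096
15 [-9.6 -3.6 37.2] 87.1 0.096
[-9.7 -4.1 38. ] [541.40749895 -24.95465163  87.07631549] 21.4333
```

View pics/w2.png

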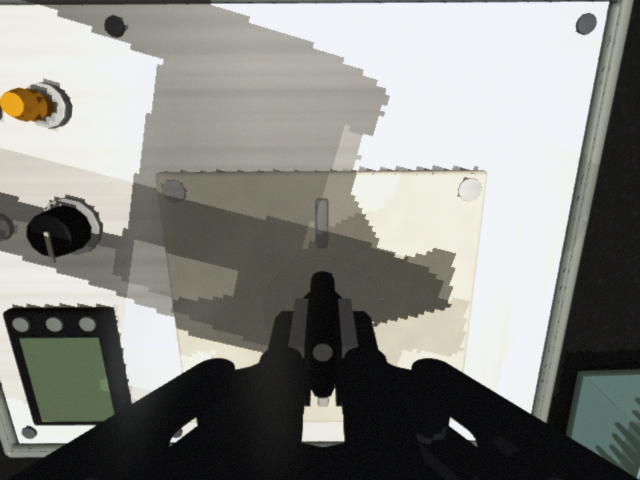

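The cover went down the full 10 mm and stopped hard at home with the wing in line. The load is going through the wing grip only. I'll ease the grip and slide down until the fingertips also bear on the plate itself.

```bash
python3 - <<'E'
from h import *
p0=np.array([540.1,-23.7])
env.set_gripper(0.17); env.sleep(0.1)
print(env.current_opening(),np.round(env.current_contact_force(),1),env.current_eef_pos()[2])
for z in range(84,66,-1):
    env.servo_line(np.r_[p0,z],feed=25)
    F=env.current_contact_force(); print(z,np.round(F,1),round(env.current_eef_pos()[2],1))
    if F[2]>28: break
env.set_gripper(0.0,20)
env.sleep(0.8); print(np.round(env.current_contact_force(),1),env.current_eef_pos(),env.current_opening(),env.current_t())
p=env.get_image("wrist"); cv2.imwrite("pics/w3.png",p["frame"][:,:,::-1])
t=env.get_image("top"); cv2.imwrite("pics/top3.png",t["frame"][:,:,::-1])
E
```

```text
0.16684989037341846 [-4.  -1.9 26.5] 85.83638910103107
84 [ 1.2 -2.8 13.6] 86.1
83 [-2.2 -2.8 20. ] 86.0
82 [-2.4 -2.  25.9] 85.9
81 [-4.5 -1.9 31.5] 85.7
[-8.  -3.8 34.8] [541.12655084 -23.70181592  85.85024096] 0.1009011387893372 23.8417
```

View pics/w3.png

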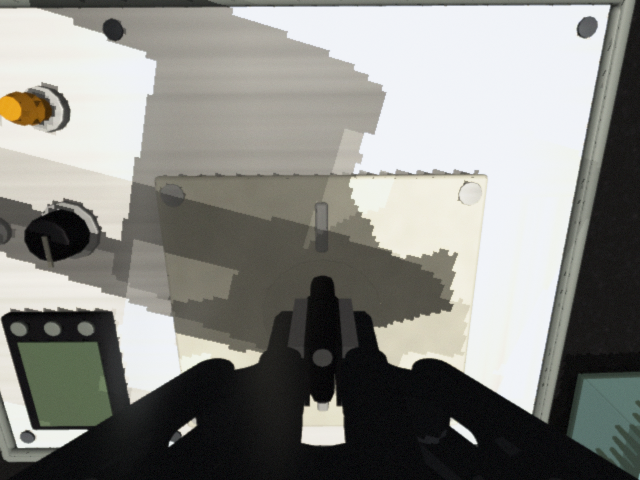

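View pics/top3.png

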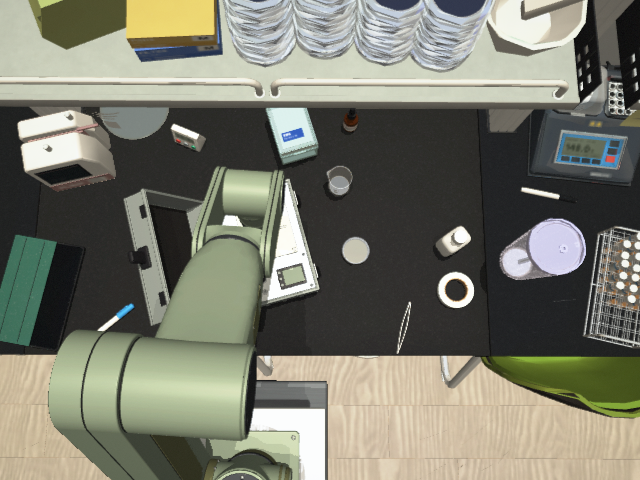

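The cover is home and the wing is in line: it stays stopped after the full travel, and the tips rest on the boss under the wing with about 35 N. The lid is back on its stop, and the dish, beaker, bottle and tape are at their original pixels. Handing in.

```bash
python3 -c "
from rig import env
print(env.current_contact_force(),env.current_t()); print(env.job_done())"
```

```text
[-8.23906544 -4.00656532 34.49587683] 23.9417
the job is handed in; nothing more can be done
None
```

I handed the job in at 24 s with the lid on its stop, the wing in line and unlocked, and the cover held down at about 34 N. The gripper holds it by the wing and what I take to be the boss beneath it, not the flat plate. No verdict came back; the bystanders looked unmoved in the last top picture.

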